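# Start the tea timer against the spice-jar rail

### The job

Start the white kitchen timer (not the green one): slide it over the counter until its back stands flat against the wooden rail in front of the steel jars, press its red button all the way in with the rail bracing it, and keep it in for a moment before letting go. Leave the white timer standing flat against the rail with its button out again, and leave the green timer where it is.

Things in the scene. Friction and masses are not known exactly. Their poses are not given: they have to be found in the camera images.
- white_timer: loose white plastic kitchen timer, dark display on top: a box 76 mm wide (its x), 70 mm deep (its y), 46 mm high (its z), 0.11 to 0.22 kg, standing on the counter. Origin at the centre of its underside. A red button sticks out of its -y face; the +y face, 35 mm from the origin, is its flat back, which starts roughly facing the rail, 45 to 115 mm from it.
- white_button (a joint): travel of the white timer's red push button in m: 0 out, 0.006 all the way in, along the timer's +y. A disc 22 mm across, its centre 24 mm above the counter; when out, its face is 47 mm from the timer's origin along -y (12 mm proud of the case). Sprung: starts to move at 3 N, fully in at 6 N. Unbraced, the timer slides away (at 1 to 2.5 N) instead.
- rail: fixed wooden rail, 460 mm long (its x), 22 mm thick, 40 mm high. Origin on the counter at the middle of the foot of its flat front face, which looks to its -y, towards the timers. Behind that face (+y) stand an upright sliding glass panel in a frame up to 116 mm high, with end posts at x = +-224 mm, and six steel screw-top jars 84 mm high.
- green_timer: the other timer: green, loose, same shape, size and red button as the white one, standing 150 to 200 mm to one side of it (left or right), also in front of the rail. Origin at the centre of its underside. To be left alone.
There are look-alikes about, which are no part of the job. There is more than one size of the white_timer; the one meant has the size given above.

How it is judged:
By the outcome, as a careful person would: the job done as asked, in the order asked, and still so for the second after the job is handed in, with the robot touching nothing.
It also fails if it takes over 35 s, if anything falls off the work surface, if the arm or the gripper's body presses on something with over 40 N, if the wrist force passes 120 N, or if a joint passes its speed limit or range.

### The arm

A 6-joint arm with a two-finger parallel gripper is mounted at the origin on the work surface. World frame = base frame: x ahead of the robot, y to its left, z up, the work surface at z = 0. Lengths are in mm, angles in rad, forces in N, time in s.
With the tool pointing down it reaches from about 275 to 750 mm from the base axis. Payload 10.2 kg.
Tool frame: the origin (TCP) lies between the finger pads; the fingertips stand 8 mm ahead of it and the grasp point (between the pads) lies 11 mm behind it; z points along the fingers, x is the direction in which the jaws open and shut, and the axes are right-handed (so a half turn about z gives the same grasp; the last joint's range is limited). The gripper opens to 85 mm and grips with 20 to 120 N. Pads are 22 mm wide; open, the fingers measure 114 mm over their backs; the gripper's body (76 mm by 85 mm) begins 54 mm behind the grasp point. The pads swing forward as they close: fully open they stand 13 mm farther back than shut.
Start: joints at [-1.326, 0.313, 1.498, -0, 1.331, -0.223], TCP at [236.724, -468.607, 203.694] pointing down, gripper open.
Joint ranges: [-2.94, 2.94], [-0.97, 2.17], [0.19, 2.56], [-1.23, 4.37], [0.02, 3.11], [-2.88, 2.88]. Speed limits (rad/s): [2.39, 2.39, 3.01, 3.14, 3.14, 3.14].

### API

Orientations are given as a unit quaternion [w, x, y, z].
In Python, from rig import sense, eyes, ctrl gives the robot as it stands.
- The arm moves only by the tool move_arm, never from a script. Its argument "rows" is a list that holds one entry, the list of rows, each a list of 5 numbers: the shift along the tool's x, y, z in mm, then the turn about the tool's z in units of 6 degrees (1.0 is 6 degrees), then the gripper command: -1 is shut, 1 is fully open, values between are in proportion. In form: [[[dx, dy, dz, roll, jaw], ...]]. A call has 1 to 12 rows; each row is the pose to reach, as a shift and turn from the pose measured when the call began, along the tool's axes at that moment; what a row does not reach only later rows make up. A row lasts 1/8 s, in which the tool goes at most 62.5 mm and 10.7 degrees, less where a joint would pass 70% of its speed; a pose out of reach is approached as far as the arm can. A call with a gripper value outside its range is refused whole. The fingers move at their own pace and stop on an object; "squeeze" is the grip in N (left out, the last holds). Time passes only in rows, so rows that repeat a pose let the fingers close. It gives the time, the measured TCP pose, the force and the opening at its end, in the units of the state.
- sense(): the state, without advancing time (a new reading comes with each control period).
- eyes.capture(name): name is "scene" or "top" or "wrist"; returns a dict with "color" (384x512x3 uint8, blue, green, red), "vertical_fov" (degrees; the focal length in pixels is half the picture's height over the tangent of half this angle, whatever the lens; pixels are square), "cx", "cy" (the principal point, pixels), "k1" (the pictures are not rectified: a ray, as slopes to the right and down, at radius r is drawn at 1 + k1 r^2 times it, then the intrinsics apply), "xyz" and "attitude" of the camera in the world. Camera axes: x right, y down, z forward; pixel columns grow to the right and rows downward; lengths in mm; the calibration is good to about 2 mm. A picture is of the moment at which its call begins. There is no depth.
- ctrl.finish_job(): hands the job in, once; it reports no verdict.
The state is a dict: "time_s": time; "joints": joint angles; "dq": joint speeds; "tau": joint torques, N m; "eef_pos": TCP position; "ee_rot": TCP orientation; "force": force on the tool from outside, world axes, zero at the start; "wrist_torque": the same for the moment, N m; "grip_width": opening from 0.0 (shut) to 1.0 (fully open).
Only numpy, scipy, OpenCV 4.12 (cv2) and the standard library are available. Lean on these libraries where they do the work, as an engineer would, in place of code of your own. Each camera call takes 0.05 s, during which the arm holds its last target. There are 200 camera calls.

## Working session

There is one attempt and no reset: what is moved stays moved. The work goes in short steps, Python scripts to look and compute and a tool call to move; the robot and the scene stay as the last step left them, time stands still between calls to the robot, and variables do not carry over. Pictures are saved under pics/ and viewed, about 8 in all and at most 12, crops included, and the job is handed in when it is done.

Besides the shell and the picture viewer there is one more tool, called after "Emit:" as name(argument=value, ...) on one line, values as JSON. move_arm: Moves the arm, as the interface text tells. Its arguments: {"type":"object","properties":{"rows":{"type":"array","items":{"type":"array","items":{"type":"array","items":{"type":"number"}}}},"squeeze":{"type":"number"}},"required":["rows"]}

```bash
ls; mkdir -p pics
cat > h.py <<'E'
import numpy as np, cv2
from scipy.spatial.transform import Rotation as R
from rig import sense, eyes, ctrl
def cap(n,f):
    c=eyes.capture(n); cv2.imwrite(f,c["color"]); return c
def q(a): return R.from_quat(np.roll(a,-1))
def ray(c,u,v):
    f=c["color"].shape[0]/2/np.tan(np.radians(c["vertical_fov"])/2)
    d=np.array([(u-c["cx"])/f,(v-c["cy"])/f]); s=d.copy()
    for _ in range(30): s=d/(1+c["k1"]*(s@s))
    a=np.array(c["attitude"]); M=q(a) if a.size==4 else R.from_matrix(a)
    return np.array(c["xyz"]),M.apply([s[0],s[1],1])
def onz(c,u,v,z):
    o,d=ray(c,u,v); return (o+d*(z-o[2])/d[2])[:2]
E
python3 - <<'E'
from h import *
a=cap("scene","pics/s0.png");b=cap("top","pics/t0.png")
for c in(a,b): print({k:v for k,v in c.items() if k!="color"})
print(sense())
E
```

```text
pics
{'vertical_fov': 53.212632784198966, 'cx': 253.6612128153583, 'cy': 195.51182081961932, 'k1': -0.12003163362221914, 'xyz': array([984.10448983, 239.5783229 , 586.48602821]), 'attitude': array([-0.21750919,  0.65612592,  0.68227539, -0.23809414])}
{'vertical_fov': 49.748666117876994, 'cx': 258.7871918327985, 'cy': 200.92732104130488, 'k1': -0.07873243231662076, 'xyz': array([494.11727909, 212.32881153, 674.59102125]), 'attitude': array([-0.05318384,  0.71125744, -0.69742282,  0.0698981 ])}
{'time_s': 0.1, 'joints': array([-1.32643755e+00,  3.13401691e-01,  1.49835331e+00, -5.84910620e-06,
        1.33099015e+00, -2.23426528e-01]), 'dq': array([-0.00116731, -0.00187425, -0.00050451, -0.00064756, -0.00148531,
       -0.00034685]), 'tau': array([ 2.36264852e-03, -4.12897289e+01, -2.60143626e+01, -1.91439340e-04,
        3.01494809e-03,  1.13996543e-05]), 'eef_pos': array([ 236.6399076 , -468.35697558,  203.19134233]), 'ee_rot': array([-4.01154250e-04,  8.51736869e-01, -5.23969439e-01, -4.13700173e-04]), 'force': array([-0.24473502, -0.25143666,  0.73224755]), 'wrist_torque': array([ 0.02487621,  0.00352109, -0.00880399]), 'grip_width': 1.0006836027628716}
```

```bash
ls pics
```

```text
s0.png
t0.png
```

View pics/t0.png

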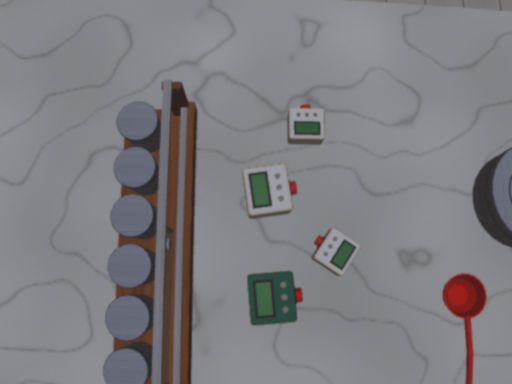

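View pics/s0.png

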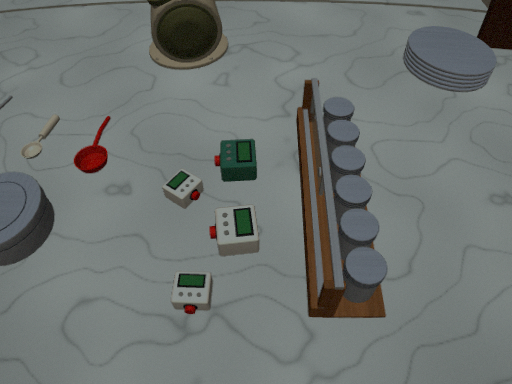

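The top view shows the large white timer at about (268,190), with its button at (293,187). The green timer is at (272,298), and the small look-alikes are at (306,124) and (337,251). The rail's front edge runs along column ~193. The scene view agrees with this layout.

```bash
cat > m.py <<'E'
from h import *
def big(m): return max(cv2.findContours(m,cv2.RETR_EXTERNAL,cv2.CHAIN_APPROX_NONE)[0],key=cv2.contourArea)
def timer(c,win):
    x0,x1,y0,y1=win; im=c["color"]; hsv=cv2.cvtColor(im,cv2.COLOR_BGR2HSV)
    red=(((hsv[...,0]<8)|(hsv[...,0]>172))&(hsv[...,1]>170)&(hsv[...,2]>90)).astype(np.uint8)
    w=np.zeros_like(red); w[y0:y1,x0:x1]=1
    b=big(red*w).reshape(-1,2)
    return b, hsv, w
if __name__=="__main__":
    c=eyes.capture("top")
    b,hsv,w=timer(c,(235,302,155,222))
    im=c["color"]
    for p in [(268,190),(255,170),(240,200),(193,150),(190,250),(186,250),(198,250),(184,350),(191,350),(182,102),(194,103),(195,110)]: print(p,im[p[1],p[0]],hsv[p[1],p[0]],onz(c,*p,40).round())
    print("btn",b.min(0),b.max(0),onz(c,*b.mean(0),30))
    cv2.imwrite("pics/crop.png",np.hstack([cv2.resize(im[150:230,230:310],(400,400),interpolation=cv2.INTER_CUBIC),cv2.resize(im[80:160,150:230],(400,400),interpolation=cv2.INTER_CUBIC)]))
E
python3 m.py
```

```text
(268, 190) [59 62 58] [68 16 62] [624. 184.]
(255, 170) [164 155 155] [120  14 164] [655. 205.]
(240, 200) [125 122 120] [108  10 125] [607. 228.]
(193, 150) [28 40 64] [ 10 143  64] [686. 304.]
(190, 250) [32 46 72] [ 11 142  72] [528. 302.]
(186, 250) [40 61 93] [ 12 145  93] [528. 308.]
(198, 250) [148 144 143] [114   9 148] [528. 290.]
(184, 350) [40 60 94] [ 11 146  94] [380. 305.]
(191, 350) [79 79 84] [ 0 15 84] [381. 294.]
(182, 102) [30 35 47] [ 9 92 47] [767. 326.]
(194, 103) [ 76  82 101] [  7  63 101] [766. 307.]
(195, 110) [39 45 60] [ 9 89 60] [753. 304.]
btn [291 183] [295 192] [631.37684124 143.78300136]
```

View pics/crop.png

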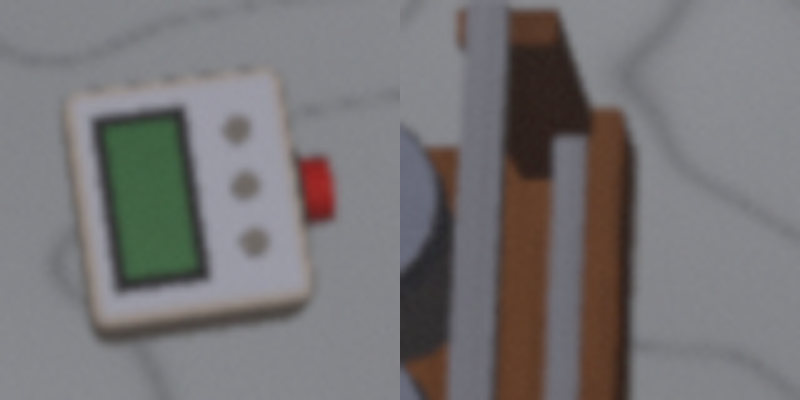

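The left crop shows the timer top's corners at about (68,93), (278,70), (308,298) and (97,328) in crop pixels (÷5, +(230,150)). The right crop shows the rail's front face, whose foot is the right edge of the brown.

```bash
cat > m2.py <<'E'
from m import *
def wr(u):  # angle mod 180 deg
    return np.degrees(np.arctan2(u[1],u[0]))
def rail(c,r0=115,r1=340):
    hsv=cv2.cvtColor(c["color"],cv2.COLOR_BGR2HSV)
    P=[]
    for v in range(r0,r1):
        k=np.where((hsv[v,175:215,1]>60)&(hsv[v,175:215,0]<20))[0]
        if len(k): P.append(onz(c,175+k.max()+.5,v,0))
    P=np.array(P,np.float32)
    vx,vy,x,y=cv2.fitLine(P,cv2.DIST_HUBER,0,.01,.01).ravel()
    if vx>0: vx,vy=-vx,-vy
    # rail +y pts to world +y; rail x = rotate(+y) by -90
    n=np.array([vy,-vx]); n=n if n[1]>0 else -n
    return np.array([x,y]),n,np.std((P-[x,y])@n)
def box(c,corn):
    W=np.array([onz(c,*p,46) for p in corn]); print("sides",[np.linalg.norm(W[i]-W[i-1]).round(1) for i in range(4)])
    bk=(W[0]+W[3])/2; fr=(W[1]+W[2])/2; y=bk-fr; y/=np.linalg.norm(y)
    w=W[1]-W[2]+W[0]-W[3]; w/=np.linalg.norm(w); print("ydir deg",wr(y),"side-derived",wr(w)+90)
    return W.mean(0),y,W
if __name__=="__main__":
    c=eyes.capture("top"); p,n,s=rail(c); print("rail",p,n,wr(n),s)
    o,y,W=box(c,np.array([(68,93),(278,70),(308,298),(97,328)])/5+[229.6,149.6])
    print("timer",o,"back gap",[((p-(o+35*y))@n).round(1)], "btn predicted",o-47*y)
    # two-view button
    s=eyes.capture("scene"); b,_,_=timer(c,(280,302,175,200)); b2,_,_=timer(s,(205,222,220,242))
    print(b.min(0),b.max(0),b2.min(0),b2.max(0))
    A=[ray(c,*(b.min(0)+b.max(0))/2.),ray(s,*(b2.min(0)+b2.max(0))/2.)]
    (o1,d1),(o2,d2)=A; t=np.linalg.lstsq(np.c_[d1,-d2],o2-o1,rcond=None)[0]
    print("btn 3d",o1+t[0]*d1,o2+t[1]*d2)
E
python3 m2.py
```

```text
rail [569.89417 304.952  ] [-0.02040544  0.9997918 ] 91.16922 0.48175964
sides [np.float64(74.7), np.float64(66.3), np.float64(72.9), np.float64(65.6)]
ydir deg 98.59231046154491 side-derived 97.9299476532504
timer [624.32380501 185.70142102] back gap [np.float64(85.6)] btn predicted [631.34572925 139.22892829]
[291 183] [295 192] [210 226] [214 236]
btn 3d [631.85824991 143.27768413  24.57529126] [631.89778721 142.77569546  24.6369956 ]
```

```bash
cat > g.py <<'E'
from h import *
def go(xyz,yaw):
    s=sense(); M=q(s["ee_rot"]); x=M.apply([1,0,0]); cy=np.degrees(np.arctan2(x[1],x[0]))
    print("t",round(s["time_s"],2),"pos",s["eef_pos"].round(1),"yaw",round(cy,2),"F",s["force"].round(2),"w",round(s["grip_width"],3))
    print("shift",M.inv().apply(np.array(xyz)-s["eef_pos"]).round(2),"roll",round(-(yaw-cy)/6,2))
E
python3 -c "
from g import *
go([635.3,110,150],8.2)"
```

```text
t 0.25 pos [ 236.7 -468.5  203.4] yaw -63.2 F [0.25 0.58 0.36] w 1.0
shift [-336.54 -616.62   53.73] roll -11.9
```

Emit:
move_arm(rows=[[[-336.5,-616.6,0,-11.9,-0.1],[-336.5,-616.6,0,-11.9,-0.1],[-336.5,-616.6,0,-11.9,-0.1],[-336.5,-616.6,0,-11.9,-0.1],[-336.5,-616.6,0,-11.9,-0.1],[-336.5,-616.6,0,-11.9,-0.1],[-336.5,-616.6,0,-11.9,-0.1],[-336.5,-616.6,0,-11.9,-0.1],[-336.5,-616.6,0,-11.9,-0.1],[-336.5,-616.6,0,-11.9,-0.1],[-336.5,-616.6,0,-11.9,-0.1],[-336.5,-616.6,0,-11.9,-0.1]]])

```text
time_s: 1.75
eef_pos: [636.1, 113.1, 202.6]
ee_rot: [-0.001, 0.997, 0.073, -0.0]
force: [0.1, -0.3, 0.0]
grip_width: 0.449
```

Emit:
move_arm(rows=[[[0,0,0,0,-0.1]]])

```text
time_s: 1.88
eef_pos: [636.1, 113.9, 201.9]
ee_rot: [-0.001, 0.997, 0.074, -0.001]
force: [-0.1, -0.8, -0.1]
grip_width: 0.446
```

```bash
python3 -c "
from g import *
go([635.3,110,22],8.2); cap('top','pics/t1.png')"
```

```text
t 1.88 pos [636.1 113.9 201.9] yaw 8.48 F [-0.07 -0.83 -0.12] w 0.446
shift [ -1.09   3.96 179.88] roll 0.05
```

View pics/t1.png

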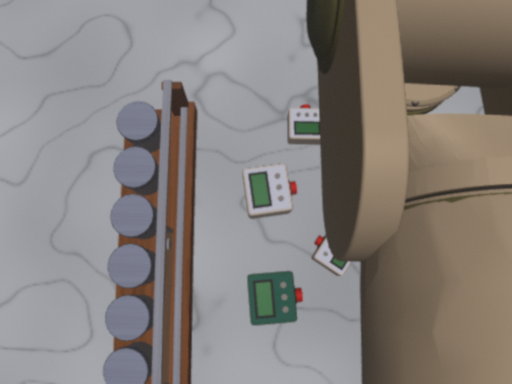

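The timers are undisturbed: white is still at (268,190) and green at (272,298). The arm now covers the right side. Next I lower the tool in front of the button.

Emit:
move_arm(rows=[[[-1,5,60,0,-0.1],[-1,5,120,0,-0.1],[-1,5,165,0,-0.1],[-1,5,185,0,-0.1],[-1,5,187,0,-0.1],[-1,5,187,0,-0.1],[-1,5,187,0,-0.1]]])

```text
time_s: 2.8
eef_pos: [636.1, 108.5, 16.8]
ee_rot: [-0.0, 0.997, 0.074, 0.0]
force: [0.5, 0.8, 0.1]
grip_width: 0.45
```

```bash
python3 -c "
from g import *
go([632.8,128,14],8.2); cap('wrist','pics/w1.png')"
```

```text
t 2.8 pos [636.1 108.5  16.8] yaw 8.45 F [0.5  0.75 0.13] w 0.45
shift [ -0.43 -19.76   2.77] roll 0.04
```

View pics/w1.png

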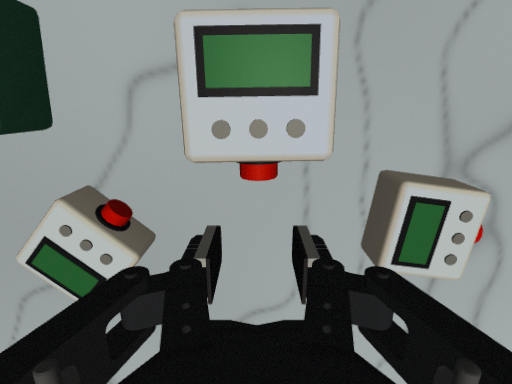

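The wrist view shows the white timer square ahead, with its button at (259,170) centred between the fingers (221 and 292). The look-alikes on both sides are clear. Push forward with a finger on each side of the button, turning partway.

Emit:
move_arm(rows=[[[0,-12,0,0,-0.1],[0,-22,0,0,-0.1],[0,-28,0,0,-0.1],[0,-33,0,0,-0.1],[0,-38,0,0,-0.1],[0,-44,0,0.2,-0.1],[0,-50,0,0.4,-0.1],[0,-56,0,0.6,-0.1],[0,-62,0,0.8,-0.1],[0,-68,0,1.0,-0.1],[0,-73,0,1.2,-0.1],[0,-75,0,1.2,-0.1]]])

```text
time_s: 4.35
eef_pos: [624.9, 183.1, 16.5]
ee_rot: [-0.0, 1.0, 0.011, 0.0]
force: [0.1, -1.4, -0.0]
grip_width: 0.445
```

```bash
python3 -c "
from g import *
go([620,223,16],1.2); cap('top','pics/t2.png'); cap('wrist','pics/w2.png')
import cv2,numpy as np
cv2.imwrite('pics/tw2.png',np.hstack([cv2.imread('pics/t2.png')[60:360,100:400],cv2.resize(cv2.imread('pics/w2.png'),(400,300))]))"
```

```text
t 4.35 pos [624.9 183.1  16.5] yaw 1.25 F [ 0.15 -1.36 -0.05] w 0.445
shift [ -4.   -40.03   0.53] roll 0.01
```

View pics/tw2.png

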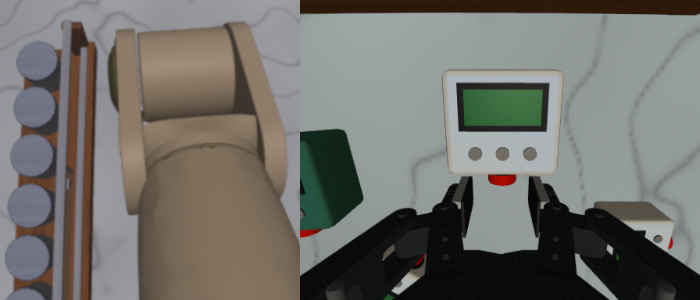

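The timer is square on the two fingers, and the gap to the rail is about 42 mm. Push on, then creep into contact.

Emit:
move_arm(rows=[[[0,-5,0,0,-0.1],[0,-11,0,0,-0.1],[0,-17,0,0,-0.1],[0,-23,0,0,-0.1],[0,-28,0,0,-0.1],[0,-32,0,0,-0.1],[0,-35,0,0,-0.1],[0,-37,0,0,-0.1],[0,-37,0,0,-0.1]]])

```text
time_s: 5.58
eef_pos: [624.0, 220.2, 16.5]
ee_rot: [-0.001, 1.0, 0.011, 0.0]
force: [0.7, -0.5, -1.1]
grip_width: 0.451
```

Emit:
move_arm(rows=[[[0,-1,0,0,-0.1],[0,-2,0,0,-0.1],[0,-2,0,0,-0.1]]])

```text
time_s: 5.95
eef_pos: [624.0, 222.2, 16.5]
ee_rot: [-0.001, 1.0, 0.011, 0.0]
force: [-0.2, -0.3, 0.4]
grip_width: 0.448
```

Emit:
move_arm(rows=[[[0,-1,0,0,-0.1],[0,-2,0,0,-0.1],[0,-2,0,0,-0.1]]])

```text
time_s: 6.32
eef_pos: [623.9, 224.3, 16.5]
ee_rot: [-0.001, 1.0, 0.011, 0.0]
force: [0.5, -1.1, -0.2]
grip_width: 0.45
```

Emit:
move_arm(rows=[[[0,-1,0,0,-0.1],[0,-1,0,0,-0.1]]])

```text
time_s: 6.58
eef_pos: [623.9, 225.1, 16.5]
ee_rot: [-0.001, 1.0, 0.011, 0.0]
force: [-0.7, -2.5, 1.1]
grip_width: 0.45
```

Emit:
move_arm(rows=[[[0,-1,0,0,-0.1],[0,-1,0,0,-0.1]]])

```text
time_s: 6.82
eef_pos: [623.8, 225.4, 16.5]
ee_rot: [0.0, 1.0, 0.011, -0.0]
force: [-1.1, -6.7, 1.0]
grip_width: 0.446
```

Emit:
move_arm(rows=[[[0,-1,0,0,-0.1],[0,-1,0,0,-0.1]]])

```text
time_s: 7.08
eef_pos: [623.8, 225.3, 16.5]
ee_rot: [0.001, 1.0, 0.011, -0.0]
force: [-1.0, -7.2, 1.0]
grip_width: 0.451
```

Emit:
move_arm(rows=[[[0,-2.5,0,0,-0.1],[0,-2.5,0,0,-0.1]]])

```text
time_s: 7.32
eef_pos: [623.9, 225.6, 16.5]
ee_rot: [0.003, 1.0, 0.011, -0.001]
force: [-1.7, -12.0, 4.3]
grip_width: 0.448
```

```bash
python3 -c "
from g import *
go([620,223,16],1.2); print(sense()['wrist_torque']); cap('wrist','pics/w3.png')"
```

```text
t 7.33 pos [623.9 225.6  16.5] yaw 1.24 F [ -1.69 -11.98   4.26] w 0.448
shift [-3.91  2.5   0.57] roll 0.01
[-2.08678905  0.26336798 -0.05372049]
```

View pics/w3.png

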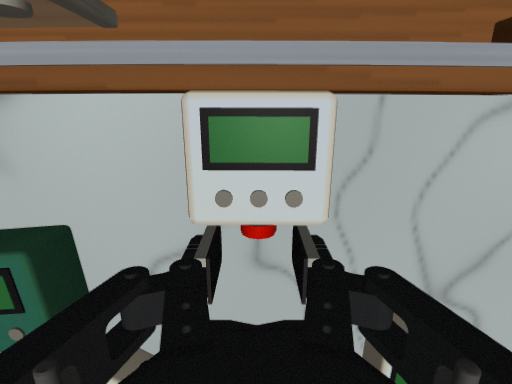

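The timer's back edge is parallel to the rail and touching it, and the force rose to 12 N. The button at (258,230) is centred between the fingers. Next: back off, shut the fingers, and press the button.

Emit:
move_arm(rows=[[[0,4,0,0,-0.1],[0,14,0,0,-0.1],[0,26,0,0,-0.1],[0,34,0,0,-0.1],[0,36,0,0,-1],[0,36,0,0,-1],[0,36,0,0,-1],[0,36,0,0,-1],[0,36,0,0,-1],[0,36,0,0,-1]]])

```text
time_s: 8.62
eef_pos: [624.6, 189.6, 16.7]
ee_rot: [0.003, 1.0, 0.011, -0.001]
force: [-0.2, -0.0, 0.2]
grip_width: -0.003
```

```bash
python3 -c "
from g import *
go([623.8,212,16.5],1.2); cap('wrist','pics/w4.png')"
```

```text
t 8.62 pos [624.6 189.6  16.7] yaw 1.24 F [-0.23 -0.04  0.2 ] w -0.003
shift [ -0.33 -22.37   0.1 ] roll 0.01
```

View pics/w4.png

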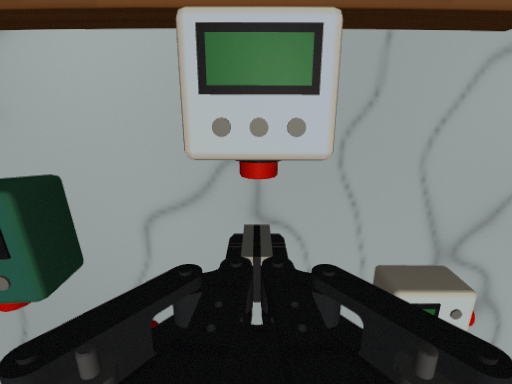

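The timer is still against the rail, and the shut fingers (257) line up with the button (258,170). Approach it, then press in small steps.

Emit:
move_arm(rows=[[[0,-7,0,0,-1],[0,-14,0,0,-1],[0,-19,0,0,-1],[0,-22,0,0,-1],[0,-22.5,0,0,-1],[0,-22.5,0,0,-1]]])

```text
time_s: 9.43
eef_pos: [624.1, 212.0, 16.6]
ee_rot: [0.003, 1.0, 0.011, -0.001]
force: [-0.5, 0.0, -0.0]
grip_width: -0.003
```

Emit:
move_arm(rows=[[[0,-1,0,0,-1],[0,-2,0,0,-1],[0,-2,0,0,-1]]])

```text
time_s: 9.8
eef_pos: [624.1, 214.1, 16.6]
ee_rot: [0.003, 1.0, 0.011, -0.001]
force: [1.0, -0.0, -0.5]
grip_width: -0.001
```

Emit:
move_arm(rows=[[[0,-1,0,0,-1],[0,-2,0,0,-1],[0,-2,0,0,-1]]])

```text
time_s: 10.18
eef_pos: [624.1, 216.1, 16.6]
ee_rot: [0.003, 1.0, 0.011, -0.001]
force: [-0.2, -0.4, -0.5]
grip_width: 0.0
```

Emit:
move_arm(rows=[[[0,-1,0,0,-1],[0,-2,0,0,-1],[0,-2,0,0,-1]]])

```text
time_s: 10.55
eef_pos: [624.0, 218.2, 16.5]
ee_rot: [0.003, 1.0, 0.011, -0.001]
force: [0.1, 0.2, -0.1]
grip_width: -0.0
```

Emit:
move_arm(rows=[[[0,-1,0,0,-1],[0,-2,0,0,-1],[0,-2,0,0,-1]]])

```text
time_s: 10.92
eef_pos: [623.9, 220.3, 16.5]
ee_rot: [0.003, 1.0, 0.011, -0.001]
force: [0.6, -0.4, 0.3]
grip_width: 0.001
```

Emit:
move_arm(rows=[[[0,-1,0,0,-1],[0,-2,0,0,-1],[0,-2,0,0,-1]]])

```text
time_s: 11.3
eef_pos: [623.9, 222.4, 16.5]
ee_rot: [0.003, 1.0, 0.011, -0.001]
force: [-0.6, -0.1, 0.6]
grip_width: -0.003
```

```bash
python3 -c "
from g import *
go([623.8,212,16.5],1.2); c=cap('wrist','pics/w5.png')['color']; s=eyes.capture('scene')['color']
cv2.imwrite('pics/c5.png',np.hstack([cv2.resize(c[80:330,130:380],(400,400)),cv2.resize(s[170:270,200:300],(400,400))]))"
```

```text
t 11.3 pos [623.9 222.4  16.5] yaw 1.26 F [-0.63 -0.13  0.64] w -0.003
shift [-0.32 10.4   0.09] roll 0.01
```

View pics/c5.png

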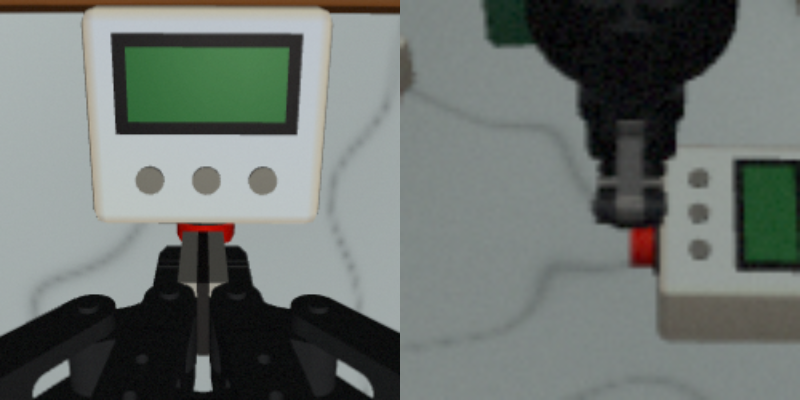

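The wrist crop shows the finger pad overlapping the red button from above. The scene crop shows the red at (258..264, 227..236), not hidden by the finger. With no force, the fingertips may not be where I assumed, so I check by projecting the expected points.

```bash
cat > p.py <<'E'
from h import *
def proj(c,P):
    f=c["color"].shape[0]/2/np.tan(np.radians(c["vertical_fov"])/2)
    p=q(c["attitude"]).inv().apply(np.atleast_2d(P)-c["xyz"]); s=p[:,:2]/p[:,2:]
    s=s*(1+c["k1"]*(s**2).sum(1,keepdims=True)); return (s*f+[c["cx"],c["cy"]]).round(1)
E
python3 -c "
from p import *
P={'tipfrontL':[617,233.4,8.5],'tipfrontR':[631,233.4,8.5],'tipback':[631,211.4,8.5],'padfront z30':[631,233.4,30],'btn face top':[624,224.6,35],'btn bot':[624,224.6,13],'btn +x':[635,224.6,24],'btn root':[624,236.6,35],'front top edge':[624,236.6,46],'corner+x':[662,237,46]}
cs=[eyes.capture(n) for n in('wrist','scene')]
print(cs[0]['xyz'],cs[1]['xyz'])
for k,v in P.items(): print(k,*[proj(c,v)[0] for c in cs])
# triangulate case front edge +x corner: wrist crop(316,220), scene crop(658+..)
w,s=cs
def tri(a,b):
    (o1,d1),(o2,d2)=ray(w,*a),ray(s,*b); t=np.linalg.lstsq(np.c_[d1,-d2],o2-o1,rcond=None)[0]; return o1+t[0]*d1,o2+t[1]*d2
print('corner',tri((318/1.6+130,219/1.6+80),(258/4+200,293/4+170)))
for z in(0,8,20,30,35,40,46): print(z,'wrist pad edge',onz(w,257.5,225,z),'case edge',onz(w,259,80+221/1.6,z))
"
```

```text
[623.01872458 294.40005457 186.55845265] [984.10448983 239.5783229  586.48602821]
tipfrontL [245.3 201. ] [264.4 230.3]
tipfrontR [266.6 201.5] [264.2 237. ]
tipback [265.6 232.2] [251.7 236.7]
padfront z30 [267.9 213.4] [264.3 230.5]
btn face top [255.6 230.6] [259.3 225.3]
btn bot [255.7 216.3] [259.3 232.2]
btn +x [273.5 223.4] [259.1 234.2]
btn root [256.  211.1] [266.3 225.5]
front top edge [256.  218.6] [266.4 221.9]
corner+x [327.8 219.4] [266.  241.3]
corner (array([663.78562554, 236.38469549,  40.88261146]), array([662.97701387, 234.57877334,  41.37553211]))
0 wrist pad edge [625.50541108 212.8216067 ] case edge [626.43133929 218.06067812]
8 wrist pad edge [625.39877698 216.3198539 ] case edge [626.28499954 221.33426344]
20 wrist pad edge [625.23882584 221.56722468] case edge [626.06548991 226.24464142]
30 wrist pad edge [625.10553322 225.94003367] case edge [625.88256522 230.33662306]
35 wrist pad edge [625.03888691 228.12643816] case edge [625.79110288 232.38261389]
40 wrist pad edge [624.9722406  230.31284266] case edge [625.69964053 234.42860471]
46 wrist pad edge [624.89226503 232.93652805] case edge [625.58988572 236.8837937 ]
```

Both views put the shut fingertips at z≈45, above the button (top at z 35). That fits the zero force, but not the stated offset. I back off, lower a little and re-measure the tip.

Emit:
move_arm(rows=[[[0,8,0,0,-1],[0,16,0,0,-1],[0,24,0,0,-1],[0,30,0,0,-1],[0,32,2,0,-1],[0,32,4,0,-1],[0,32,6,0,-1],[0,32,6,0,-1]]])

```text
time_s: 12.5
eef_pos: [624.4, 190.5, 10.4]
ee_rot: [0.003, 1.0, 0.011, -0.001]
force: [-0.0, 0.4, 0.1]
grip_width: 0.003
```

```bash
python3 -c "
from p import *
from g import go
go([623.8,212,10],1.2); w=eyes.capture('wrist'); s=eyes.capture('scene'); e=sense()['eef_pos']
for c,n in((w,'w'),(s,'s')):
  print(n,'tip pred z',[(z,proj(c,e+[7,11,z-e[2]])[0],proj(c,e+[7,-11,z-e[2]])[0]) for z in(2,20,40)], 'btn face', proj(c,[[635,224.6,24],[624,224.6,35]]).tolist())
c=w['color'];s=s['color']
cv2.imwrite('pics/c6.png',np.hstack([cv2.resize(c[130:330,160:360],(400,400)),cv2.resize(s[180:260,210:290],(400,400),interpolation=cv2.INTER_CUBIC)]))"
```

```text
t 12.5 pos [624.4 190.5  10.4] yaw 1.27 F [-0.01  0.38  0.14] w 0.003
shift [ -0.12 -21.52   0.32] roll 0.01
w tip pred z [(2, array([266.7, 201.4]), array([265.6, 232.1])), (20, array([267.7, 211.2]), array([266.5, 244.5])), (40, array([269.1, 224.7]), array([267.7, 261.4]))] btn face [[275.5, 175.3], [255.8, 179.8]]
s tip pred z [(2, array([246.2, 238.7]), array([233.8, 238.3])), (20, array([245.8, 233.3]), array([233.2, 232.9])), (40, array([245.5, 227. ]), array([232.5, 226.7]))] btn face [[259.1, 234.2], [259.3, 225.3]]
```

View pics/c6.png

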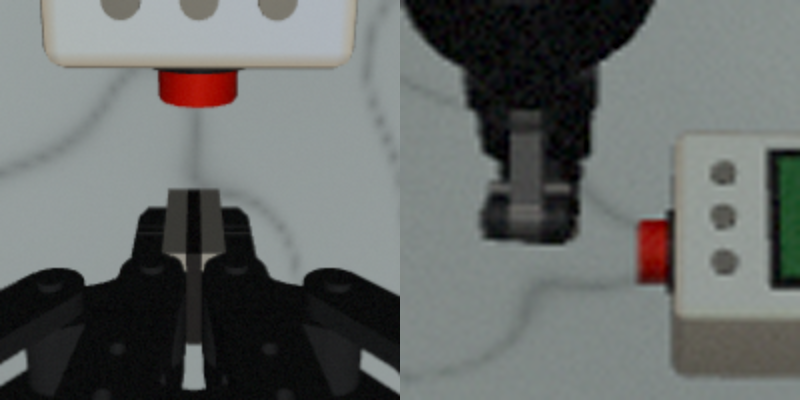

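Both views agree: the tip's front edge is at row 224.5 in the wrist view and 228 in the scene view. That puts it at z≈38–40 with the TCP reading 10.4, so the real tips stand about 28 mm behind the TCP, not 8 mm ahead of it. I lower in guarded steps.

Emit:
move_arm(rows=[[[0,0,2,0,-1],[0,0,4,0,-1],[0,0,6,0,-1],[0,0,6,0,-1]]])

```text
time_s: 13.1
eef_pos: [624.5, 190.4, 4.5]
ee_rot: [0.003, 1.0, 0.011, -0.001]
force: [0.1, -0.9, -0.8]
grip_width: -0.001
```

Emit:
move_arm(rows=[[[0,0,2,0,-1],[0,0,3,0,-1],[0,0,4,0,-1],[0,0,4,0,-1]]])

```text
time_s: 13.6
eef_pos: [624.4, 190.4, 0.4]
ee_rot: [0.003, 1.0, 0.011, -0.001]
force: [-0.1, 0.6, 0.0]
grip_width: -0.001
```

Emit:
move_arm(rows=[[[0,0,2,0,-1],[0,0,3,0,-1],[0,0,4,0,-1],[0,0,4,0,-1]]])

```text
time_s: 14.1
eef_pos: [624.3, 190.3, -3.7]
ee_rot: [0.003, 1.0, 0.011, -0.001]
force: [-0.3, 0.3, -0.4]
grip_width: 0.0
```

The TCP now reads −3.7 with no contact, which confirms the offset. Lower further.

Emit:
move_arm(rows=[[[0,0,3,0,-1],[0,0,5,0,-1],[0,0,7,0,-1],[0,0,7,0,-1]]])

```text
time_s: 14.6
eef_pos: [624.2, 190.3, -10.9]
ee_rot: [0.003, 1.0, 0.011, -0.001]
force: [0.3, 0.7, 0.0]
grip_width: 0.003
```

Emit:
move_arm(rows=[[[0,0,2,0,-1],[0,0,4,0,-1],[0,0,5,0,-1],[0,0,5,0,-1]]])

```text
time_s: 15.1
eef_pos: [624.2, 190.2, -16.0]
ee_rot: [0.003, 1.0, 0.011, -0.001]
force: [0.5, 0.3, -0.0]
grip_width: -0.0
```

Emit:
move_arm(rows=[[[0,-7,0,0,-1],[0,-14,0,0,-1],[0,-18,0,0,-1],[0,-21,0,0,-1],[0,-21,0,0,-1]]])

```text
time_s: 15.72
eef_pos: [623.6, 210.9, -16.1]
ee_rot: [0.003, 1.0, 0.011, -0.002]
force: [-0.7, -2.8, 0.5]
grip_width: 0.001
```

Emit:
move_arm(rows=[[[0,-1,0,0,-1],[0,-2,0,0,-1],[0,-2,0,0,-1]]])

```text
time_s: 16.1
eef_pos: [623.6, 212.7, -16.1]
ee_rot: [0.003, 1.0, 0.011, -0.002]
force: [-0.3, -4.1, 1.4]
grip_width: -0.005
```

Emit:
move_arm(rows=[[[0,-1,0,0,-1],[0,-2,0,0,-1],[0,-2,0,0,-1]]])

```text
time_s: 16.48
eef_pos: [623.6, 214.7, -16.1]
ee_rot: [0.003, 1.0, 0.011, -0.002]
force: [-0.9, -4.2, 2.0]
grip_width: 0.004
```

Button contact, and the force is rising. Continue to the stop and hold.

Emit:
move_arm(rows=[[[0,-1,0,0,-1],[0,-2,0,0,-1],[0,-2,0,0,-1]]])

```text
time_s: 16.85
eef_pos: [623.5, 216.2, -16.1]
ee_rot: [0.004, 1.0, 0.011, -0.002]
force: [-1.8, -5.7, 1.7]
grip_width: 0.002
```

Emit:
move_arm(rows=[[[0,-1,0,0,-1],[0,-2,0,0,-1],[0,-2,0,0,-1]]])

```text
time_s: 17.23
eef_pos: [623.5, 216.2, -16.1]
ee_rot: [0.005, 1.0, 0.011, -0.002]
force: [-2.8, -14.3, 3.5]
grip_width: 0.002
```

Emit:
move_arm(rows=[[[0,-1.5,0,0,-1],[0,-1.5,0,0,-1]]])

```text
time_s: 17.48
eef_pos: [623.5, 216.1, -16.1]
ee_rot: [0.007, 1.0, 0.011, -0.003]
force: [-2.7, -12.1, 3.4]
grip_width: -0.003
```

Hard stop at 216.2 with 12–14 N, so the button is fully in (6 N needed) with the rail bracing the timer. Hold for about a second, release straight back, then rise.

Emit:
move_arm(rows=[[[0,-1.5,0,0,-1],[0,-1.5,0,0,-1],[0,-1.5,0,0,-1],[0,-1.5,0,0,-1],[0,-1.5,0,0,-1],[0,-1.5,0,0,-1],[0,-1.5,0,0,-1],[0,-1.5,0,0,-1]]])

```text
time_s: 18.48
eef_pos: [623.4, 216.0, -16.1]
ee_rot: [0.008, 1.0, 0.011, -0.003]
force: [-2.6, -12.1, 3.2]
grip_width: -0.001
```

Emit:
move_arm(rows=[[[0,3,0,0,-1],[0,7,0,0,-1],[0,12,0,0,-1],[0,24,0,0,-1],[0,40,0,0,-1],[0,50,-20,0,-1],[0,60,-60,0,-1],[0,70,-110,0,-1],[0,80,-160,0,-1],[0,120,-200,0,-1],[0,170,-220,0,-1],[0,220,-220,0,-1]]])

```text
time_s: 19.98
eef_pos: [630.0, -2.4, 211.2]
ee_rot: [0.008, 1.0, 0.011, -0.0]
force: [-0.1, -0.3, -0.1]
grip_width: -0.004
```

Emit:
move_arm(rows=[[[0,50,0,0,-1],[0,100,0,0,-1],[0,130,0,0,-1],[0,130,0,0,-1],[0,130,0,0,-1]]])

```text
time_s: 20.6
eef_pos: [632.7, -131.8, 214.2]
ee_rot: [0.008, 1.0, 0.011, 0.0]
force: [-0.3, 0.9, 0.1]
grip_width: 0.003
```

```bash
python3 -c "
from g import *
from m2 import rail
go([623.8,212,10],1.2); c=cap('top','pics/t7.png'); s=cap('scene','pics/s7.png')
p,n,e=rail(c); print('rail',p,n,e)
cv2.imwrite('pics/c7.png',np.hstack([cv2.resize(c['color'][140:240,180:280],(400,400),interpolation=cv2.INTER_CUBIC),s['color'][0:384,70:454]][:1]+[cv2.resize(s['color'],(400,400))]))"
```

```text
t 20.6 pos [ 632.7 -131.8  214.2] yaw 1.26 F [-0.3   0.9   0.12] w 0.003
shift [  -1.34 -347.24  198.5 ] roll 0.01
rail [561.0314  305.07547] [-0.02178718  0.99976265] 1.271989
```

View pics/c7.png

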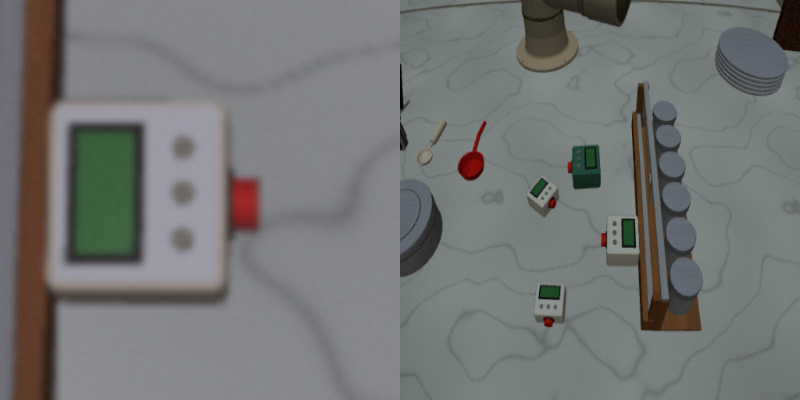

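The timer stands against the rail with its button sticking out at crop (245,205), and the green timer looks unmoved. One numeric check of both.

```bash
python3 -c "
from p import *
from m2 import rail,box,big,timer
c=eyes.capture('top')
o,y,W=box(c,np.array([(50,103),(223,103),(227,287),(50,290)])/4+[179.6,139.6])
p,n=np.array([569.9,304.95]),np.array([-.0204,.9998]); print(o,[(p-w)@n for w in W], 'gap',(p-o)@n-35)
b,_,_=timer(c,(225,260,175,210)); print('btn face px',b.max(0),'->',[onz(c,b[:,0].max()+1,b[:,1].mean(),z).round(1) for z in (24,35)],'expect',o-47*y)
for f in('pics/t0.png','pics/t7.png'):
    h=cv2.cvtColor(cv2.imread(f),cv2.COLOR_BGR2HSV); m=((h[...,1]>90)&(abs(h[...,0].astype(int)-75)<20)).astype(np.uint8); m[:250]=0; print(f,cv2.minAreaRect(big(m)))
"
```

```text
sides [np.float64(73.9), np.float64(67.6), np.float64(72.8), np.float64(67.8)]
ydir deg 91.76003452163786 side-derived 92.70911112270211
[623.28243403 268.0904135 ] [np.float64(3.1613407348259916), np.float64(70.75070386056564), np.float64(72.79936027453255), np.float64(5.053460059921648)] gap 2.941216232461443
btn face px [243 195] -> [array([625.6, 221.9]), array([623.3, 221.7])] expect [624.72597166 221.11258683]
pics/t0.png ((271.9034118652344, 297.6388854980469), (48.209381103515625, 43.96452713012695), 85.03025817871094)
pics/t7.png ((271.9310607910156, 297.6723937988281), (48.1663818359375, 43.93105697631836), 85.2363510131836)
```

```bash
python3 -c "
from p import *
c=eyes.capture('top'); im=c['color'].astype(float); g=cv2.GaussianBlur(c['color'].astype(np.float32),(3,3),0)
def edge(ch,v,a,b,sgn):
    r=ch[v,a:b]; d=np.diff(r)*sgn; k=int(d.argmax()); 
    if 0<k<len(d)-1:
        den=d[k-1]-2*d[k]+d[k+1]; k=k+.5*(d[k-1]-d[k+1])/den if den else k
    return a+k+.5
def fit(vs,a,b,sgn,z,ch=g[...,0]):
    P=np.array([onz(c,edge(ch,v,a,b,sgn),v,z) for v in vs],np.float32)
    vx,vy,x,y=cv2.fitLine(P,cv2.DIST_HUBER,0,.01,.01).ravel(); s=np.sign(vx)
    ang=np.degrees(np.arctan2(vy*s,vx*s)); res=((P-[x,y])@np.array([-vy,vx])).std()
    return ang.round(2), (y+(624-x)*vy/vx).round(2), res.round(2)
print('back z46',fit(range(171,208),185,200,1,46))
print('front z46',fit(list(range(171,182))+list(range(202,208)),230,245,-1,46))
print('rail foot z0 lower',fit(range(216,330),185,203,1,0)); print('upper',fit(range(115,160),185,203,1,0))
print('rail foot all',fit(list(range(115,160))+list(range(216,330)),185,203,1,0))
"
```

```text
back z46 (np.float32(1.75), np.float32(302.53), np.float32(0.15))
front z46 (np.float32(1.11), np.float32(236.01), np.float32(0.16))
rail foot z0 lower (np.float32(1.16), np.float32(304.53), np.float32(0.15))
upper (np.float32(0.89), np.float32(304.69), np.float32(0.15))
rail foot all (np.float32(1.09), np.float32(304.36), np.float32(0.16))
```

```bash
python3 -c "
from rig import ctrl; print(ctrl.finish_job())"
```

```text
the job is handed in; nothing more can be done
None
```

I slid the white timer square against the rail and pressed its button to the stop. I held it for a little over a second, let go, and handed the job in at about 21 s.

**How it went:**
- I pushed the timer with one finger on each side of its button until the rail stopped it, at about 12 N.
- My first pass at the button passed over it without touching. In two camera views the fingertips stood about 28 mm behind the reported TCP, not 8 mm ahead as stated. I lowered the tool in small steps, watching the force.
- On the second pass the button moved about 5 to 6 mm and reached a hard stop at 12–14 N, where 6 N presses it fully in. I then backed straight off.

**Last checks:**
- **Button:** it is out again. Its face measured at y = 221.9 mm, against 221.1 mm expected.
- **Green timer:** it moved less than 0.05 px between the first and last top views.
- **Squareness:** the white timer's front and back edges lie at 1.1° and 1.75°, against 1.1° for the rail.
- **Gap to the rail:** the checks disagree slightly here. The cameras show the timer's back edge about 2 mm short of the rail's foot (2.9 mm in a rougher first measurement). That is about the calibration error plus the rounded top edge. The hard stop under load, and the timer measuring in the same place after release, both point to contact.

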